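Close the shield and hold the sniffer probe over it

ROBOT

A 6-joint arm with a two-finger parallel gripper is mounted at the origin on the work surface. World frame = base frame: x ahead of the robot, y to its left, z up, the work surface at z = 0. Lengths are in m, angles in degrees, forces in N, time in s.
With the tool pointing down it reaches from about 0.35 to 0.875 m from the base axis. Payload 4.2 kg.
Tool frame: the origin (TCP) lies on the mounting face of the last link; the fingertips stand 182 mm ahead of it and the grasp point (between the pads) lies 164 mm ahead of it (r.tcp_to_grasp is the distance from the TCP to the grasp point, in m); z points along the fingers, y is the line along which they close (so a half turn about z gives the same grasp; the last joint's range is limited). The gripper opens to 87 mm and grips with 3 to 60 N. Pads are 19 mm wide; open, the fingers measure 117 mm over their backs; the gripper's body (75 mm by 190 mm) begins 51 mm behind the grasp point.
Start: joints at [82.769, 22.042, 0.453, 0, -68.411, -14.817], TCP at [0.235, 0.579, 0.405] pointing down, gripper open.
Joint ranges: [-179.83, 179.83], [-69.29, 118.12], [-61.27, 80.66], [-181.25, 117.63], [-171.15, -9.14], [-177.46, 177.46]. Speed limits (degrees/s): [159.86, 159.86, 180, 180, 180, 180].

INTERFACE

Orientations are given as a 3x3 rotation matrix whose columns are the frame's x, y, z axes.
In Python, from station import sense, eyes, r gives the robot as it stands.
- The arm moves only by the tool jog_arm, never from a script. Its argument "increments" is a list of rows, each a list of 4 numbers: the shift along the tool's x, y, z normalised to -1 to 1, where 1 is 0.02 m, then the turn about the tool's z normalised to -1 to 1, where 1 is 0.08 rad. A call has 1 to 10 rows; each row shifts and turns the commanded pose from where the row before left it, along the tool's axes as they then stand; what a row does not reach is not made up. A row lasts 1/10 s, in which the tool goes at most 50 mm and 8.59 degrees, less where a joint would pass 70% of its speed; a pose out of reach is approached as far as the arm can. A call with a number of a shift or a turn outside -1 to 1 is refused whole. A call with a gripper value outside its range is refused whole. "grip" is the finger opening in mm, from 0 to 87, set as the call begins (left out, the last holds). The fingers move at their own pace and stop on an object; the grip force is fixed at half the most. Time passes only in rows, so rows that do not move let the fingers close. It gives the time, the measured TCP pose, the force, the opening and the grip force at its end, in the units of the state.
- sense(): the state, without advancing time (a new reading comes with each control period).
- eyes.capture(name): name is "scene" or "top"; returns the picture (384x512x3 uint8, blue, green, red); there is no depth.
- eyes.get_calibration(name): a dict with "camera_matrix" (3x3 intrinsics, pixels), "R" (3x3) and "t" (3): a world point X has camera coordinates R X + t. Camera axes: x right, y down, z forward; pixel columns grow to the right and rows downward; lengths in m; the calibration is good to about 2 mm. A picture is of the moment at which its call begins. get_calibration takes no time and is no camera call.
- r.finish_job(): hands the job in; it is judged then, once.
Trained networks look in the newest picture that a camera, given by its name, has taken for a name from the list of things; names that differ only in an ending like _2 or _b are one class to them, and where a whole thing is asked for, a point or a joint stands for the part that bears it (a point fixed in the world has none). Each returns a list of dicts, best first, with "conf" (0 to 1); they miss things now and then, are a little off and sometimes report something else, mostly with a low value. They report only what shows in the picture. A call takes as long as a camera call. They do not tell look-alikes from the thing itself.
- eyes.spot_in(camera, name): "centre" ([x, y, z] in m, in world coordinates, good to about 4 mm: the middle of the surface that is visible of it).
- eyes.outline_of(camera, name): "mask" (384x512 bool, what is visible of it).
The state is a dict: "time_s": time; "joints": joint angles; "joint_velocities": joint speeds; "effort": joint torques, N m; "tcp_pos": TCP position; "ee_rot": TCP orientation; "wrist_force": force on the tool from outside, world axes, zero at the start; "moment": the same for the moment, N m; "gripper_width": opening from 0.0 (shut) to 1.0 (fully open); "gripper_force": force on a finger pad.
Only numpy, scipy, OpenCV 4.12 (cv2) and the standard library are available. Lean on these libraries where they do the work, as an engineer would, in place of code of your own. Each camera call takes 0.05 s, during which the arm holds its last target. There are 200 camera calls.

TASK

First push the loose oblong shield lid on the open radio's circuit board fully down. Then lift the probe with the rectangular handle out of its stand, carry it over the cardboard bin without bumping it, and finish while still holding it in the gripper, motionless and pointing straight down, its flat paddle centred over that lid and lined up with the lid's long side, with about 8 mm of air between paddle and lid. The probe must never touch the radio, and everything else on the bench stays where it is.

Things in the scene. Friction and masses are not known exactly. Their poses are not given: they have to be found in the camera images.
- shield_lid (a joint): How far the loose shield lid on the radio's board has been pressed down, in m: about 0 to 0.002 at the start (standing 6 to 4 mm proud), 0.006 when fully home. It slides straight down on its frame; friction of about 6 N holds it wherever it is left, no spring; a push of about 10 N on its top drives it home.
- lid_top (a point): Centre of the top face of that lid, moving with it: a plain steel rectangular cap 52 x 36 mm. z up, x along its long (52 mm) side. Its height over the table is 24.5 mm less the joint value: 18.5 mm when the lid is home.
- chassis: Radio chassis, fixed to the bench: open cast aluminium tray 170 (x) x 110 (y) mm, walls 34 mm high and 4 mm thick, with a green circuit board inside. Origin: centre of its underside, on the table. The lid's centre lies at x -25, y +12 mm in this frame, with the lid's long side along x. All other parts on the board stand at most 23 mm over the table.
- probe: Probe with the RECTANGULAR grey handle, upright in the stand, 111 mm long, about 70 g. From its origin (tip: centre of the paddle's lower edge), z up: black paddle 32 (x) x 10 (y) mm with neck, 0 to 45 mm; flange 44 x 30 mm, 45 to 51 mm, resting on the stand; handle 24 (x) x 16 (y) mm, 51 to 111 mm; thin brass stub to 117 mm. The paddle is hidden in the slot at first.
- holder: Probe stand, fixed: grey block 60 (x) x 160 (y) x 55 mm high with two equal slots through it, 36 (x) x 14 (y) mm, centred at y = +50 and -50 mm. Origin: centre of its underside. Either slot may hold the paddle probe. A probe in it has its origin 10 mm over the table and lifts straight out.
- parts_bin: Open cardboard bin 260 (x) x 90 (y) x 100 mm high, fixed, standing between the stand and the radio. Origin: centre of its underside.
- stub_probe: The other probe in the stand, to be left alone: the same length, with a ROUND handle 18 mm across and a 40 mm round flange. Origin at its lower tip.
- handset: Handheld radio lying flat, 130 x 58 x 34 mm with a 56 mm aerial; leave alone. Origin: centre of its underside.
- casting: Loose aluminium casting, 110 x 50 x 18 mm; leave alone. Origin: centre of its underside.
- screwdriver: Screwdriver, 170 mm long, lying on the bench; leave alone. Origin on its underside.
- tape_reel: Flat black reel, 70 mm across, 18 mm high; leave alone. Origin: centre of its underside.
- battery: Black battery pack 100 x 55 x 24 mm; leave alone. Origin: centre of its underside.
- flux_jar: Small amber jar, 50 mm across, 55 mm high; leave alone. Origin: centre of its underside.
There are look-alikes about, which are no part of the job. What is shaped like the holder but purple is not meant. Leave any white look-alike of the probe alone.

How it is judged:
By the outcome, as a careful person would: the job done as asked, in the order asked, and still so for the second after the job is handed in, while the arm keeps its last pose, push and grip.
It also fails if it takes over 58 s, if anything falls off the work surface, if the arm or the gripper's body presses on something with over 40 N, if the wrist force passes 120 N, or if a joint passes its speed limit or range.

## Working session

There is one attempt and no reset: what is moved stays moved. The work goes in short steps, Python scripts to look and compute and a tool call to move; the robot and the scene stay as the last step left them, time stands still between calls to the robot, and variables do not carry over. Pictures are saved under pics/ and viewed, at most 10 in all, crops included, and the job is handed in when it is done.

Besides the shell and the picture viewer there is one more tool, called by a JSON object that holds its "api" and its "payload". jog_arm: Moves the arm, as the interface text tells. Its arguments: {"type":"object","properties":{"increments":{"type":"array"},"grip":{"type":"number"}},"required":["increments"]}

```bash
mkdir -p pics
python3 - <<'E'
from station import sense, eyes, r
import cv2, numpy as np
for c in ("scene","top"):
    im=eyes.capture(c); cv2.imwrite(f"pics/{c}0.png",cv2.resize(im,(800,600)))
    k=eyes.get_calibration(c); print(c,np.round(k["camera_matrix"],1).tolist(),np.round(k["R"],4).tolist(),np.round(k["t"],4).tolist())
    for n in ("shield_lid","chassis","probe","holder","parts_bin","stub_probe"):
        print(n,[(np.round(d["centre"],3).tolist(),round(d["conf"],2)) for d in eyes.spot_in(c,n)][:4])
s=sense();print(s["tcp_pos"],np.round(s["ee_rot"],3).tolist(),s["time_s"],s["wrist_force"])
E
```

```text
scene [[356.1, 0.0, 259.9], [0.0, 356.1, 196.8], [0.0, 0.0, 1.0]] [[-0.128, 0.9917, -0.009], [0.7746, 0.0943, -0.6253], [-0.6193, -0.087, -0.7803]] [0.0491, -0.4019, 1.394]
shield_lid [([0.558, 0.23, 0.022], 0.76)]
chassis [([0.584, 0.231, 0.013], 0.8)]
probe [([0.638, -0.131, 0.058], 0.68), ([0.552, -0.191, 0.081], 0.5)]
holder [([0.55, -0.242, 0.054], 0.9), ([0.369, -0.278, 0.051], 0.74)]
parts_bin [([0.523, -0.005, 0.037], 0.71)]
stub_probe []
top [[491.1, 0.0, 252.9], [0.0, 491.1, 193.5], [0.0, 0.0, 1.0]] [[0.0165, -0.9999, 0.0044], [-0.9876, -0.017, -0.1558], [0.1559, -0.0018, -0.9878]] [-0.0147, 0.5589, 1.6881]
shield_lid [([0.553, 0.236, 0.024], 0.54)]
chassis [([0.579, 0.229, 0.01], 0.62), ([0.738, 0.219, 0.033], 0.58), ([0.467, -0.456, 0.018], 0.18)]
probe [([0.538, -0.194, 0.063], 0.64), ([0.53, -0.24, 0.05], 0.3)]
holder [([0.35, -0.282, 0.058], 0.6)]
parts_bin [([0.53, 0.001, 0.006], 0.93)]
stub_probe [([0.52, -0.29, 0.06], 0.6)]
[0.23458597 0.5792685  0.40479772] [[0.927, -0.375, 0.0], [-0.375, -0.927, 0.0], [-0.0, -0.0, -1.0]] 0.7 [-0.65109759 -0.41896273 -1.3505571 ]
```

View pics/scene0.png

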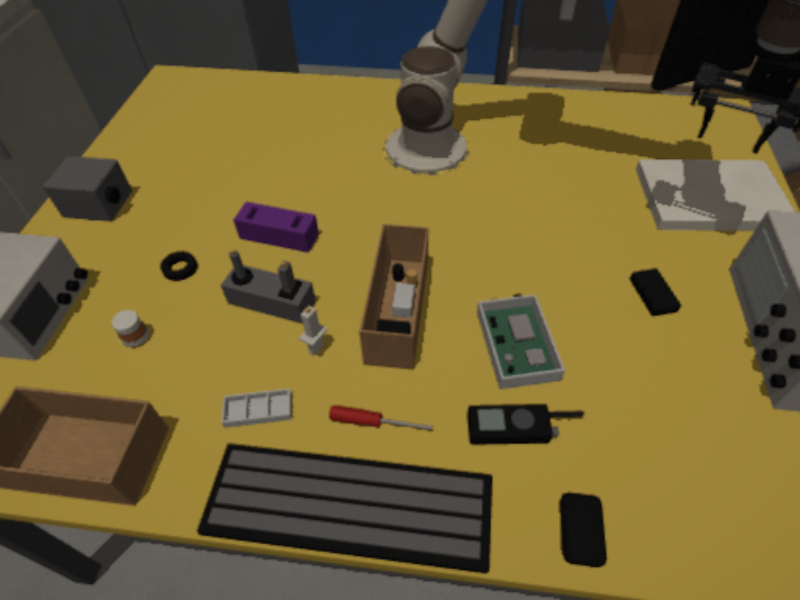

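View pics/top0.png

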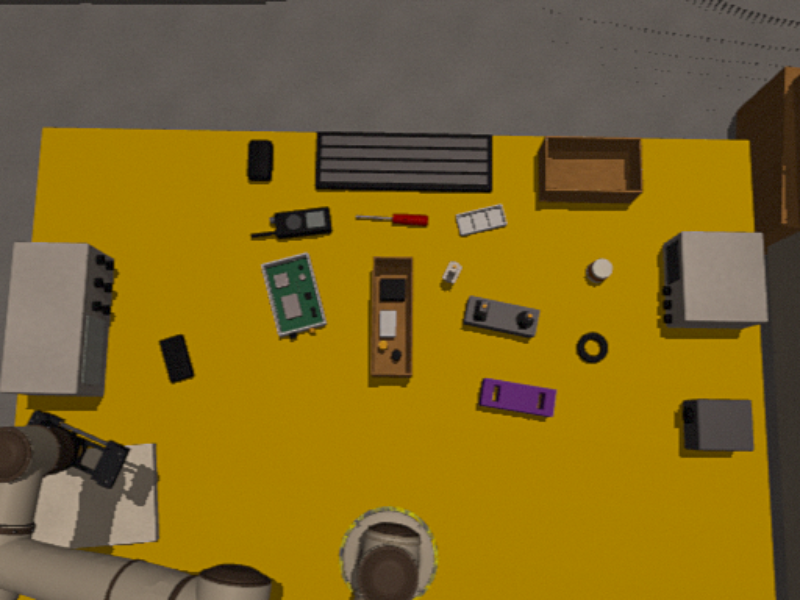

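The stand in scene at (268,290) is grey (the purple one at (276,226) is a decoy). It holds a round-handled probe at (238,265) and a rectangular one at (287,278); the white look-alike is at (312,330). The radio is at (520,340), with the oblong lid as the larger plate at (522,326). I'll confirm in an enlarged crop.

```bash
cat > u.py <<'E'
from station import sense, eyes, r
import cv2, numpy as np
K={c:eyes.get_calibration(c) for c in("scene","top")}
def proj(c,X):
    k=K[c]; p=(np.atleast_2d(X)@np.array(k["R"]).T+k["t"])@np.array(k["camera_matrix"]).T
    return p[:,:2]/p[:,2:]
def onplane(c,uv,z):
    k=K[c]; R=np.array(k["R"]); C=-R.T@np.array(k["t"])
    d=R.T@np.linalg.inv(k["camera_matrix"])@np.array([*uv,1.]); return C+d*(z-C[2])/d[2]
E
python3 - <<'E'
from u import *
out=[]
for n,P in (("radio",[.58,.23,.03]),("stand",[.54,-.24,.08])):
    row=[]
    for c in K:
        im=eyes.capture(c); cv2.imwrite(f"pics/raw_{c}.png",im)
        u,v=np.round(proj(c,P)[0]).astype(int); u0,v0=u-32,v-24
        print(n,c,u0,v0)
        row.append(cv2.resize(im[v0:v0+48,u0:u0+64],(400,300),interpolation=cv2.INTER_CUBIC))
    out.append(np.hstack(row))
cv2.imwrite("pics/crop1.png",np.vstack(out))
for c in K:
    for n in("chassis","shield_lid","holder","probe","parts_bin"):
        for i,d in enumerate(eyes.outline_of(c,n)[:2]):
            m=d["mask"].astype(np.uint8); np.save(f"m_{c}_{n}_{i}.npy",m)
            print(c,n,i,round(d["conf"],2),m.sum(),[np.round(x,1) for x in cv2.minAreaRect(cv2.findNonZero(m))])
E
```

```text
radio scene 301 191
radio top 155 163
stand scene 137 153
stand top 289 175
scene chassis 0 0.69 2465 [array([332.2, 217.9]), array([63.9, 44.3]), np.float64(73.0)]
scene chassis 1 0.51 901 [array([163.1, 260.4]), array([20.5, 46.2]), np.float64(83.2)]
scene shield_lid 0 0.68 194 [array([332.5, 209.1]), array([16.9, 12.1]), np.float64(73.3)]
scene shield_lid 1 0.24 1196 [array([171. , 187.2]), array([61.2, 27.8]), np.float64(13.2)]
scene holder 0 0.92 1221 [array([176.4, 144.2]), array([53.7, 24.9]), np.float64(11.3)]
scene holder 1 0.61 1203 [array([171.1, 187. ]), array([60.8, 27.9]), np.float64(14.6)]
scene probe 0 0.66 337 [array([199.2, 211. ]), array([15.7, 30. ]), np.float64(4.1)]
scene probe 1 0.62 224 [array([183.6, 178.5]), array([23.2, 12.5]), np.float64(85.6)]
scene parts_bin 0 0.64 3162 [array([251.4, 188.7]), array([37.4, 92.2]), np.float64(7.9)]
top chassis 0 0.58 1511 [array([187.2, 188.9]), array([50.9, 31.5]), np.float64(76.0)]
top shield_lid 0 0.66 163 [array([185.7, 195.8]), array([15.2, 11.1]), np.float64(71.6)]
top holder 0 0.94 654 [array([320.2, 202.6]), array([46.9, 19.4]), np.float64(11.9)]
top holder 1 0.65 863 [array([330.5, 253.9]), array([48.3, 18.4]), np.float64(9.5)]
top probe 0 0.66 88 [array([288.9, 173.7]), array([ 7.6, 12.1]), np.float64(26.6)]
top probe 1 0.53 102 [array([307.1, 198.4]), array([ 8.5, 12.5]), np.float64(12.5)]
top parts_bin 0 0.95 2032 [array([250.5, 202.5]), array([77., 27.]), np.float64(90.0)]
```

View pics/crop1.png

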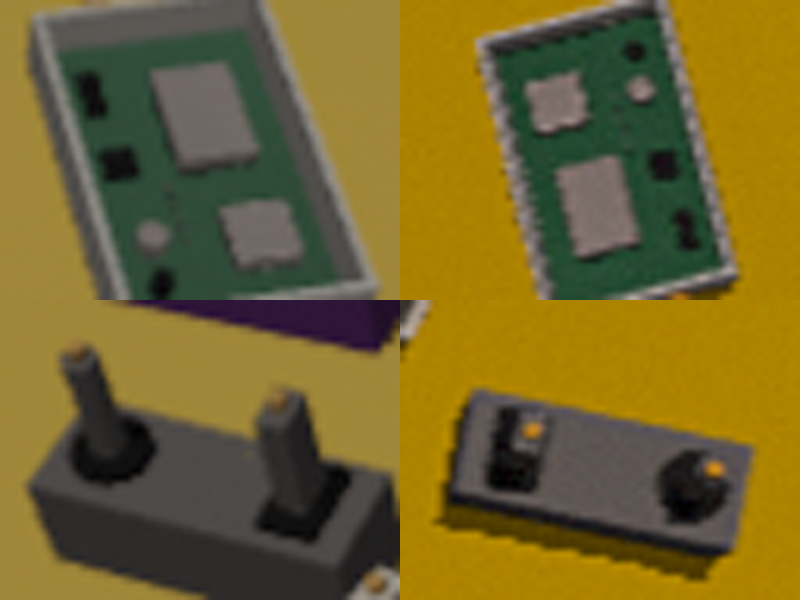

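```bash
cat > fit.py <<'E'
from u import *
from scipy.optimize import minimize
S=8
def box(x,y,yaw,lx,ly,z0,z1):
    c,s=np.cos(yaw),np.sin(yaw)
    return np.array([[x+c*a*lx/2-s*b*ly/2,y+s*a*lx/2+c*b*ly/2,z] for a in(-1,1) for b in(-1,1) for z in(z0,z1)])
def ren(c,B):
    h=cv2.convexHull(((proj(c,B)+.5)*S).astype(np.float32))
    m=np.zeros((384,512),np.float32); 
    o=h.min((0,1))//S*S; hh=(h-o).round().astype(np.int32)
    w=(hh.max((0,1))//S+2)*S
    t=np.zeros((w[1],w[0]),np.float32); cv2.fillConvexPoly(t,hh,1)
    t=cv2.resize(t,(w[0]//S,w[1]//S),interpolation=cv2.INTER_AREA); a,b=(o/S).astype(int)
    m[b:b+t.shape[0],a:a+t.shape[1]]=t; return m
def fit(ms,g,dims):
    f=lambda p:sum(1-np.minimum(m,q).sum()/np.maximum(m,q).sum() for c,m in ms for q in[ren(c,box(*p,*dims))])
    best=None
    for k in range(3):
        g=minimize(f,g,method="Nelder-Mead",options=dict(initial_simplex=np.array(g)+np.array([[0,0,0],[.015,0,0],[0,.015,0],[0,0,.15]]),xatol=1e-4,fatol=1e-5)).x
    return g,f(g)
E
cat > f1.py <<'E'
from fit import *
L=lambda c,n,i:(c,np.load(f"m_{c}_{n}_{i}.npy").astype(np.float32))
def show(n,ms,g,d):
    for q in(ms,ms[:1],ms[1:]):
        p,e=fit(q,g,d); print(n,[c for c,_ in q],np.round(p[:2],4),round(np.degrees(p[2]),1),round(e,3))
show("chassis",[L("scene","chassis",0),L("top","chassis",0)],[.58,.23,.2],(.17,.11,0,.034))
show("lid",[L("scene","shield_lid",0),L("top","shield_lid",0)],[.555,.236,.2],(.052,.036,.018,.0235))
show("holder",[L("scene","holder",1),L("top","holder",0)],[.54,-.24,-.2],(.06,.16,0,.055))
show("bin",[L("scene","parts_bin",0),L("top","parts_bin",0)],[.53,0,0.],(.26,.09,0,.1))
for n,uv in(("brass",((180.8,168.5),(309.7,195.1))),):
    for c,p in zip(K,uv): print(n,c,onplane(c,p,.127))
E
python3 f1.py
```

```text
chassis ['scene', 'top'] [0.5776 0.2277] 16.6 0.106
chassis ['scene'] [0.5771 0.2265] 16.5 0.034
chassis ['top'] [0.5783 0.2296] 16.4 0.057
lid ['scene', 'top'] [0.5515 0.2324] 17.7 0.26
lid ['scene'] [0.5516 0.2305] 14.7 0.112
lid ['top'] [0.5514 0.2337] 16.2 0.097
holder ['scene', 'top'] [ 0.5335 -0.244 ] -11.0 0.547
holder ['scene'] [ 0.5336 -0.2461] -11.4 0.239
holder ['top'] [ 0.533  -0.2431] -10.7 0.296
bin ['scene', 'top'] [0.5236 0.0012] 0.1 0.092
bin ['scene'] [ 5.225e-01 -3.000e-04] 0.4 0.02
bin ['top'] [0.5248 0.0034] 0.4 0.032
brass scene [ 0.5451967  -0.19608161  0.127     ]
brass top [ 0.54388943 -0.1957008   0.127     ]
```

Confirmed: the rectangular-handled probe sits in the grey stand's slot nearest the bin (scene crop (285,450), top crop (520,440)), with the round one at the other end. The lid is the larger plate, at (205,115) in the scene crop.

Fitted poses:

| Item | Position (m) | Yaw (°) |
|---|---|---|
| Lid | (0.551, 0.232) | 16.5 |
| Probe | (0.544, -0.1955) | -11 |

I'll turn the tool to the lid's yaw and close the fingers, then move across.

{"api": "jog_arm", "payload": {"increments": [[0.4,0.8,0,-0.84],[0.4,0.8,0,-0.84],[0.4,0.8,0,-0.84],[0.4,0.8,0,-0.84],[0.4,0.8,0,-0.84],[0.4,0.8,0,-0.84],[0.4,0.8,0,-0.84],[0.4,0.8,0,-0.84],[0.4,0.8,0,-0.84],[0.4,0.8,0,-0.84]], "grip": 0}}

```text
time_s: 2.4
tcp_pos: [0.3001, 0.4156, 0.405]
ee_rot: [[0.958, 0.286, 0.0], [0.286, -0.958, 0.0], [0.0, -0.0, -1.0]]
wrist_force: [-0.3, 0.5, 1.0]
gripper_width: 0.175
gripper_force: 0.0
```

```bash
cat > go.py <<'E'
# python3 go.py x y z(grasp) yaw : units of tool x,y,z,turn needed from the present pose
from u import *
import sys
a=[float(v) for v in sys.argv[1:]]
s=sense(); R=np.array(s["ee_rot"]); p=np.array(s["tcp_pos"])
d=R.T@(np.array([a[0],a[1],a[2]+r.tcp_to_grasp])-p)
yaw=np.degrees(np.arctan2(R[1,0],R[0,0]))
print("t",s["time_s"],"tcp",p.round(4),"yaw",yaw.round(2),"tilt z",R[:,2].round(4),"F",np.round(s["wrist_force"],1),"w",s["gripper_width"],"gf",s["gripper_force"],"j",np.round(s["joints"],0))
print("units",(d/.02).round(2),"turn",round(-np.radians(a[3]-yaw)/.08,3))
E
python3 go.py .551 .232 .05 16.5
```

```text
t 2.4 tcp [0.3001 0.4156 0.405 ] yaw 16.63 tilt z [ 1.e-04  3.e-04 -1.e+00] F [-0.3  0.5  1. ] w 0.17539105949130407 gf 0.0 j [ 72.  11. -15.   0. -64.  34.]
units [ 9.39 12.39  9.57] turn 0.028
```

{"api": "jog_arm", "payload": {"increments": [[0.8,1,0,0],[0.8,1,0,0],[0.8,1,0,0],[0.8,1,0,0],[0.8,1,0,0],[0.8,1,0,0],[0.8,1,0,0],[0.8,1,0,0],[0.8,1,0,0],[0.8,1,0,0]]}}

```text
time_s: 3.4
tcp_pos: [0.5108, 0.2691, 0.4049]
ee_rot: [[0.959, 0.283, 0.0], [0.283, -0.959, 0.0], [0.0, -0.0, -1.0]]
wrist_force: [-0.1, 1.1, -0.8]
gripper_width: 0.001
gripper_force: 0.0
```

{"api": "jog_arm", "payload": {"increments": [[0.7,0.8,0,0],[0.7,0.8,0,0],[0,0.8,0,0],[0,0,1,0],[0,0,1,0],[0,0,1,0],[0,0,1,0],[0,0,1,0],[0,0,1,0],[0,0,1,0]]}}

```text
time_s: 4.4
tcp_pos: [0.5499, 0.2313, 0.2643]
ee_rot: [[0.959, 0.283, -0.0], [0.283, -0.959, 0.0], [0.0, -0.0, -1.0]]
wrist_force: [-0.3, -0.1, -0.9]
gripper_width: 0.01
gripper_force: 0.0
```

```bash
python3 go.py .551 .232 .05 16.5
python3 - <<'E'
from u import *
s=sense();tip=np.array(s["tcp_pos"])-[0,0,.182]
row=[]
for c in K:
    im=eyes.capture(c); u,v=np.round(proj(c,[.56,.23,.05])[0]).astype(int)
    pt=proj(c,tip)[0]; print(c,u-32,v-24,pt)
    row.append(cv2.resize(im[v-24:v+24,u-32:u+32],(400,300),interpolation=cv2.INTER_CUBIC))
cv2.imwrite("pics/push0.png",np.hstack(row))
E
```

```text
t 4.4 tcp [0.5499 0.2313 0.2643] yaw 16.47 tilt z [-0.e+00  1.e-04 -1.e+00] F [-0.3 -0.1 -0.9] w 0.009894507908807545 gf 0.0 j [ 38.  27. -14.  -0. -49.  68.]
units [ 0.06 -0.01  2.54] turn -0.008
scene 302 181 [336.07792376 194.75967252]
top 154 168 [184.25834431 193.2663576 ]
```

View pics/push0.png

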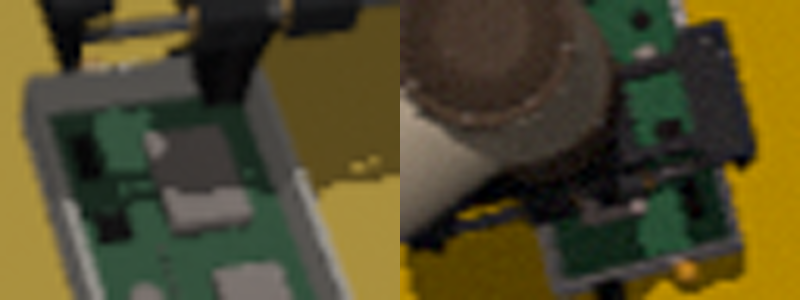

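The closed fingers are over the lid, at scene crop (225,100), above its far half as expected for their height. Now I descend gently.

{"api": "jog_arm", "payload": {"increments": [[0.06,0,0.7,0],[0,0,0.7,0],[0,0,0.6,0],[0,0,0.4,0],[0,0,0.2,0],[0,0,0,0]]}}

```text
time_s: 5.1
tcp_pos: [0.5516, 0.2321, 0.2124]
ee_rot: [[0.959, 0.283, -0.0], [0.283, -0.959, -0.0], [-0.001, 0.0, -1.0]]
wrist_force: [0.1, -0.0, 0.2]
gripper_width: 0.007
gripper_force: 0.0
```

{"api": "jog_arm", "payload": {"increments": [[0,0,0.1,0],[0,0,0.1,0],[0,0,0.1,0],[0,0,0,0]]}}

```text
time_s: 5.5
tcp_pos: [0.5515, 0.232, 0.2066]
ee_rot: [[0.959, 0.283, -0.0], [0.283, -0.959, -0.0], [-0.0, 0.0, -1.0]]
wrist_force: [-0.5, -0.9, -0.5]
gripper_width: 0.003
gripper_force: 0.0
```

Tip at 0.0246, just about at contact.

{"api": "jog_arm", "payload": {"increments": [[0,0,0.1,0],[0,0,0.1,0],[0,0,0,0]]}}

```text
time_s: 5.8
tcp_pos: [0.5517, 0.2322, 0.2033]
ee_rot: [[0.959, 0.284, 0.001], [0.284, -0.959, 0.0], [0.001, -0.0, -1.0]]
wrist_force: [-0.6, -0.6, 4.5]
gripper_width: 0.006
gripper_force: 1.9
```

{"api": "jog_arm", "payload": {"increments": [[0,0,0.1,0],[0,0,0.05,0],[0,0,0,0]]}}

```text
time_s: 6.1
tcp_pos: [0.5517, 0.2322, 0.2011]
ee_rot: [[0.959, 0.284, 0.001], [0.284, -0.959, 0.0], [0.001, 0.0, -1.0]]
wrist_force: [-2.3, -0.4, 8.5]
gripper_width: 0.004
gripper_force: 4.1
```

{"api": "jog_arm", "payload": {"increments": [[0,0,0.05,0],[0,0,0.05,0],[0,0,0,0]]}}

```text
time_s: 6.4
tcp_pos: [0.5517, 0.2323, 0.201]
ee_rot: [[0.959, 0.285, 0.001], [0.285, -0.959, -0.0], [0.001, 0.0, -1.0]]
wrist_force: [-5.8, -0.6, 18.3]
gripper_width: 0.006
gripper_force: 9.1
```

{"api": "jog_arm", "payload": {"increments": [[0,0,0.05,0],[0,0,0,0],[0,0,0,0]]}}

```text
time_s: 6.7
tcp_pos: [0.5517, 0.2323, 0.2009]
ee_rot: [[0.959, 0.285, 0.002], [0.285, -0.959, -0.0], [0.002, 0.0, -1.0]]
wrist_force: [-7.3, -2.2, 23.7]
gripper_width: 0.007
gripper_force: 11.5
```

The height stays put (tip about 18.9 mm) while the force rises to 24 N, so the lid is home. Lifting.

{"api": "jog_arm", "payload": {"increments": [[0,0,-0.3,0],[0,0,-1,0],[0,0,-1,0],[0,0,-1,0],[0,0,-1,0],[0,0,-1,0],[0,0,-1,0],[0,0,-1,0],[0,0,-1,0],[0,0,-1,0]], "grip": 60}}

```text
time_s: 7.7
tcp_pos: [0.5515, 0.232, 0.383]
ee_rot: [[0.959, 0.283, -0.001], [0.283, -0.959, -0.0], [-0.001, -0.0, -1.0]]
wrist_force: [0.7, 1.1, -0.7]
gripper_width: 0.685
gripper_force: 0.0
```

{"api": "jog_arm", "payload": {"increments": [[0,0.6,-0.7,0.6],[0,0.8,0,0.6],[0,1,0,0.6],[0,1,0,0.6],[0,1,0,0.6],[0,1,0,0.6],[0,1,0,0.6],[0,1,0,0.6],[0,1,0,0.6],[0,1,0,0.6]]}}

```text
time_s: 8.7
tcp_pos: [0.5621, 0.0444, 0.3951]
ee_rot: [[0.981, -0.195, -0.002], [-0.195, -0.981, -0.0], [-0.002, 0.001, -1.0]]
wrist_force: [0.2, -0.1, 0.2]
gripper_width: 0.691
gripper_force: 0.0
```

```bash
python3 go.py .544 -.1955 .1 -11
```

```text
t 8.7 tcp [0.5621 0.0444 0.3951] yaw -11.26 tilt z [-2.4e-03 -4.0e-04 -1.0e+00] F [ 0.2 -0.1  0.2] w 0.691238538873499 gf 0.0 j [ 21.  17.  -9.  -0. -64.  58.]
units [ 1.47 11.94  6.59] turn -0.057
```

{"api": "jog_arm", "payload": {"increments": [[0.2,1,0,0],[0.2,1,0,0],[0.2,1,0,0],[0.2,1,0,0],[0.2,1,0,0],[0.2,1,0,0],[0.2,1,0,0],[0,1,0,0],[0,1,0,0],[0,1,0,0]]}}

```text
time_s: 9.7
tcp_pos: [0.5509, -0.1571, 0.3951]
ee_rot: [[0.981, -0.193, -0.002], [-0.193, -0.981, 0.001], [-0.002, -0.0, -1.0]]
wrist_force: [0.8, 0.0, -0.0]
gripper_width: 0.69
gripper_force: 0.0
```

{"api": "jog_arm", "payload": {"increments": [[0,1,0,0],[0,0.6,0,0],[0,0,0,0],[0,0,0,0]]}}

```text
time_s: 10.1
tcp_pos: [0.5454, -0.1871, 0.3961]
ee_rot: [[0.981, -0.193, -0.001], [-0.193, -0.981, 0.0], [-0.001, -0.0, -1.0]]
wrist_force: [0.3, 0.5, -0.4]
gripper_width: 0.688
gripper_force: 0.0
```

```bash
python3 go.py .544 -.1955 .1 -11;python3 - <<'E'
from u import *
im=eyes.capture("scene"); u,v=np.round(proj("scene",[.58,.23,.03])[0]).astype(int)
for n,P in(("lid",[.57,.23,.03]),("stand",[.54,-.2,.15])):
    u,v=np.round(proj("scene",P)[0]).astype(int); print(n,u-32,v-24)
    cv2.imwrite(f"pics/{n}1.png",cv2.resize(im[v-24:v+24,u-32:u+32],(400,300),interpolation=cv2.INTER_CUBIC))
cv2.imwrite("pics/pre.png",np.hstack([cv2.imread("pics/lid1.png"),cv2.imread("pics/stand1.png")]))
g=np.array(sense()["tcp_pos"])-[0,0,.182]; print(proj("scene",g))
E
```

```text
t 10.1 tcp [ 0.5454 -0.1871  0.3961] yaw -11.1 tilt z [-8.e-04  4.e-04 -1.e+00] F [ 0.3  0.5 -0.4] w 0.688041546681689 gf 0.0 j [ -3.  18.  -7.  -0. -65.  82.]
units [0.02 0.43 6.63] turn -0.022
lid 301 188
stand 146 137
[[178.0751886 145.2887959]]
```

View pics/pre.png

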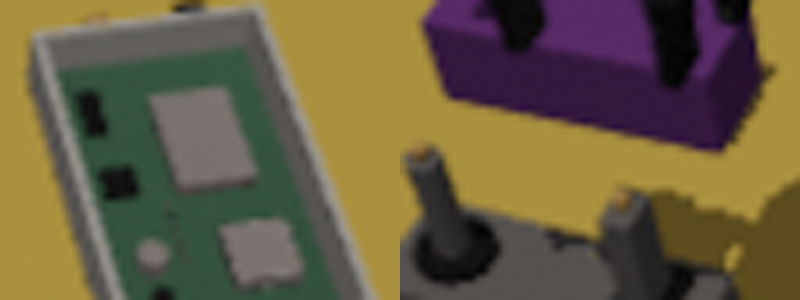

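Lid crop (205,140) shows it sunk level. The fingers at (520,45) and (675,85) will straddle the rectangular handle at (630,230). Descend and grip.

{"api": "jog_arm", "payload": {"increments": [[0,0.4,0,0],[0,0,0.8,0],[0,0,0.8,0],[0,0,0.8,0],[0,0,0.8,0],[0,0,0.8,0],[0,0,0.8,0],[0,0,0.8,0],[0,0,0.8,0],[0,0,0.4,0]]}}

```text
time_s: 11.15
tcp_pos: [0.5437, -0.1946, 0.2593]
ee_rot: [[0.982, -0.191, -0.002], [-0.191, -0.982, 0.0], [-0.002, 0.0, -1.0]]
wrist_force: [0.3, 0.1, -0.3]
gripper_width: 0.688
gripper_force: 0.0
```

```bash
python3 go.py .544 -.1955 .095 -11;python3 - <<'E'
from u import *
row=[]
for c in K:
    im=eyes.capture(c)
    u,v=np.round(proj(c,[.54,-.2,.1])[0]).astype(int); print(c,u-32,v-24)
    row.append(cv2.resize(im[v-24:v+24,u-32:u+32],(400,300),interpolation=cv2.INTER_CUBIC))
cv2.imwrite("pics/pre2.png",np.hstack(row))
E
```

```text
t 11.15 tcp [ 0.5437 -0.1946  0.2593] yaw -11.02 tilt z [-2.2e-03  4.0e-04 -1.0e+00] F [ 0.3  0.1 -0.3] w 0.687971298269205 gf 0.0 j [ -4.  26. -17.  -0. -47.  83.]
units [0.02 0.04 0.04] turn -0.003
scene 150 150
top 278 173
```

View pics/pre2.png

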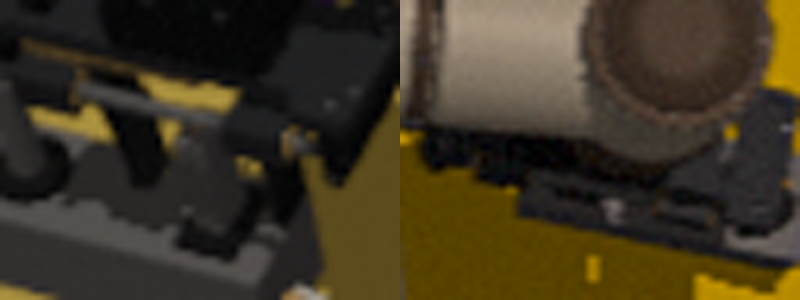

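The handle at (215,190) stands midway between the fingers at (145,150) and (290,200). Close.

{"api": "jog_arm", "payload": {"increments": [[0,0,0,0],[0,0,0,0],[0,0,0,0],[0,0,0,0],[0,0,0,0],[0,0,0,0],[0,0,0,0],[0,0,0,0],[0,0,0,0],[0,0,0,0]], "grip": 0}}

```text
time_s: 12.25
tcp_pos: [0.544, -0.1949, 0.2608]
ee_rot: [[0.981, -0.192, 0.0], [-0.192, -0.981, -0.0], [0.0, 0.0, -1.0]]
wrist_force: [-0.8, -0.3, 1.2]
gripper_width: 0.185
gripper_force: 30.0
```

```bash
python3 go.py .544 -.1955 .095 -11
```

```text
t 12.25 tcp [ 0.544  -0.1949  0.2608] yaw -11.05 tilt z [ 0.e+00 -1.e-04 -1.e+00] F [-0.8 -0.3  1.2] w 0.1851133735138715 gf 29.99736874597147 j [ -4.  26. -17.   0. -48.  83.]
units [0.01 0.03 0.12] turn -0.01
```

Gripped at 16.1 mm (the handle's short side) with no side force. Lift straight up.

{"api": "jog_arm", "payload": {"increments": [[0,0,-0.2,0],[0,0,-0.5,0],[0,0,-0.8,0],[0,0,-0.9,0],[0,0,-0.9,0],[0,0,-0.9,0],[0,0,-0.9,0],[0,0,-0.9,0],[0,0,-0.9,0],[0,0,-0.6,0]]}}

```text
time_s: 13.25
tcp_pos: [0.5439, -0.1949, 0.413]
ee_rot: [[0.981, -0.191, 0.003], [-0.191, -0.981, -0.0], [0.003, -0.0, -1.0]]
wrist_force: [0.2, -0.4, -1.0]
gripper_width: 0.182
gripper_force: 30.0
```

```bash
python3 go.py .551 .232 .24 16.5;python3 - <<'E'
from u import *
im=eyes.capture("scene")
u,v=np.round(proj("scene",[.54,-.2,.17])[0]).astype(int); print(u-40,v-30)
cv2.imwrite("pics/lift.png",cv2.resize(im[v-30:v+30,u-40:u+40],(480,360),interpolation=cv2.INTER_CUBIC))
print(proj("scene",[.544,-.195,np.array(sense()["tcp_pos"])[2]-.164-.0868]))
E
```

```text
t 13.25 tcp [ 0.5439 -0.1949  0.413 ] yaw -11.04 tilt z [ 2.6e-03 -4.0e-04 -1.0e+00] F [ 0.2 -0.4 -1. ] w 0.18199209954638787 gf 29.99722811859101 j [ -4.  17.  -6.   0. -67.  83.]
units [ -3.74 -21.02   0.46] turn -6.008
137 126
[[178.7851773  158.66538613]]
```

View pics/lift.png

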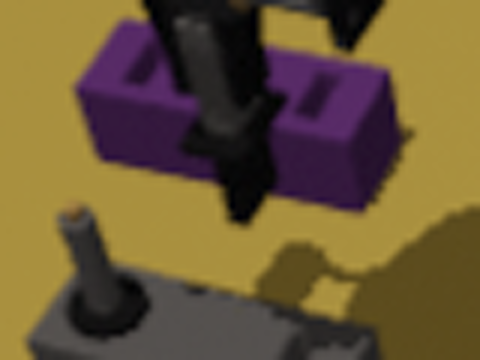

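The probe is out of the stand and hanging straight, paddle tip at crop (242,220). The round probe is undisturbed at (95,260). Carry it over the bin with the tip at about 0.16 m.

{"api": "jog_arm", "payload": {"increments": [[0,-0.4,0,0],[0,-0.7,0,0],[0,-0.9,0,0],[0,-0.9,0,0],[0,-0.9,0,0],[0,-0.9,0,0],[0,-0.9,0,0],[0,-0.9,0,0],[0,-0.9,0,0],[0,-0.9,0,0]]}}

```text
time_s: 14.3
tcp_pos: [0.5757, -0.0301, 0.4095]
ee_rot: [[0.982, -0.191, -0.002], [-0.191, -0.982, -0.0], [-0.002, 0.001, -1.0]]
wrist_force: [-0.2, -0.1, -0.6]
gripper_width: 0.183
gripper_force: 30.0
```

{"api": "jog_arm", "payload": {"increments": [[0,-0.9,0,-0.6],[0,-0.9,0,-0.6],[0,-0.9,0,-0.6],[0,-0.9,0,-0.6],[0,-0.9,0,-0.6],[0,-0.9,0,-0.6],[0,-0.9,0,-0.6],[0,-0.9,0,-0.6],[0,-0.8,0,-0.6],[0,-0.6,0,-0.6]]}}

```text
time_s: 15.3
tcp_pos: [0.5731, 0.14, 0.4108]
ee_rot: [[0.958, 0.288, 0.0], [0.288, -0.958, 0.0], [0.0, -0.0, -1.0]]
wrist_force: [0.2, -0.0, -0.7]
gripper_width: 0.179
gripper_force: 30.0
```

```bash
python3 go.py .551 .232 .20 16.5
```

```text
t 15.3 tcp [0.5731 0.14   0.4108] yaw 16.72 tilt z [ 0.e+00  1.e-04 -1.e+00] F [ 0.2 -0.  -0.7] w 0.1791012273998608 gf 29.99762493884191 j [ 29.  18.  -4.  -0. -67.  77.]
units [ 0.27 -4.73  2.36] turn 0.048
```

{"api": "jog_arm", "payload": {"increments": [[0.1,-0.8,0,0],[0.1,-0.9,0,0],[0.1,-0.9,0,0],[0,-0.9,0,0],[0,-0.7,0,0],[0,-0.4,0,0],[0,0,0.8,0],[0,0,0.8,0],[0,0,0.8,0],[0,0,0.6,0]]}}

```text
time_s: 16.3
tcp_pos: [0.5529, 0.2284, 0.3497]
ee_rot: [[0.959, 0.283, -0.001], [0.283, -0.959, -0.001], [-0.001, 0.0, -1.0]]
wrist_force: [0.7, 0.2, -0.4]
gripper_width: 0.181
gripper_force: 30.0
```

{"api": "jog_arm", "payload": {"increments": [[0,0,0.6,0],[0,0,0.6,0],[0,0,0.2,0],[0,0,0,0],[0,0,0,0]]}}

```text
time_s: 16.8
tcp_pos: [0.5534, 0.2285, 0.3232]
ee_rot: [[0.959, 0.283, 0.001], [0.283, -0.959, 0.0], [0.001, -0.0, -1.0]]
wrist_force: [-0.5, -0.5, -0.7]
gripper_width: 0.182
gripper_force: 30.0
```

```bash
python3 go.py .551 .232 .1133 16.5;python3 - <<'E'
from u import *
im=eyes.capture("scene");cv2.imwrite("pics/raw_fin.png",im)
u,v=np.round(proj("scene",[.56,.23,.07])[0]).astype(int); print(u-32,v-24)
cv2.imwrite("pics/over.png",cv2.resize(im[v-24:v+24,u-32:u+32],(640,480),interpolation=cv2.INTER_CUBIC))
print(proj("scene",np.array(sense()["tcp_pos"])-[0,0,.164+.0868]))
for n in("probe","shield_lid"):
  for d in eyes.spot_in("scene",n): print(n,d["centre"],d["conf"])
E
```

```text
t 16.8 tcp [0.5534 0.2285 0.3232] yaw 16.46 tilt z [ 1.e-03  4.e-04 -1.e+00] F [-0.5 -0.5 -0.7] w 0.1818313364585144 gf 29.997161070350558 j [ 38.  23. -10.   0. -57.  69.]
units [-0.07 -0.2   2.32] turn -0.008
303 176
[[334.50440968 197.88304779]]
probe [0.639, -0.1306, 0.0571] 0.78
probe [0.4751, -0.4595, 0.0166] 0.58
probe [0.5653, 0.2286, 0.1233] 0.56
probe [0.7543, 0.2172, 0.0348] 0.31
shield_lid [0.5562, 0.2268, 0.0196] 0.61
```

View pics/over.png

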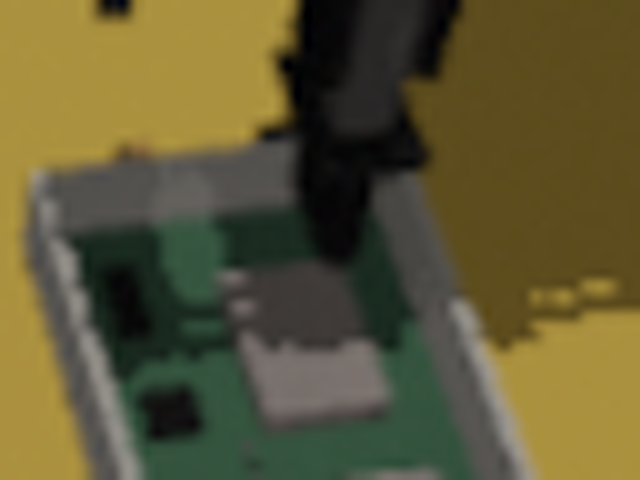

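The paddle hangs over the lid, its lower end at crop (337,258), roughly centred across the lid when allowing for height. I'll correct the lateral error, go down to about 12 mm of air, and compare the paddle and lid edges.

{"api": "jog_arm", "payload": {"increments": [[-0.07,-0.2,0,0],[0,0,0.4,0],[0,0,0.5,0],[0,0,0.5,0],[0,0,0.4,0],[0,0,0.2,0],[0,0,0.1,0],[0,0,0,0],[0,0,0,0],[0,0,0,0]]}}

```text
time_s: 17.95
tcp_pos: [0.5508, 0.2319, 0.2812]
ee_rot: [[0.959, 0.283, 0.001], [0.283, -0.959, 0.001], [0.001, -0.0, -1.0]]
wrist_force: [-0.2, 0.5, -0.3]
gripper_width: 0.18
gripper_force: 30.0
```

```bash
python3 go.py .551 .232 .1133 16.5;python3 - <<'E'
from u import *
from fit import box
im=eyes.capture("scene");cv2.imwrite("pics/raw_fin2.png",im)
s=sense();R=np.array(s["ee_rot"]);T=np.array(s["tcp_pos"])-[0,0,.164+.0868]; yaw=np.arctan2(R[1,0],R[0,0])
u,v=np.round(proj("scene",[.56,.23,.05])[0]).astype(int); o=np.array([u-24,v-18])
a=cv2.resize(im[v-18:v+18,u-24:u+24],(480,360),interpolation=cv2.INTER_CUBIC); b=cv2.resize(im[v-18:v+18,u-24:u+24],(480,360),interpolation=cv2.INTER_CUBIC)
def dr(B,col):
    h=cv2.convexHull((((proj("scene",B)+.5-o)*10)).astype(np.int32)); cv2.polylines(b,[h],True,col,1)
dr(box(T[0],T[1],yaw,.032,.010,T[2],T[2]+.03),(0,0,255))
dr(box(.551,.232,np.radians(16.5),.052,.036,.0185,.01851),(255,0,0))
dr(box(.578,.2278,np.radians(16.5),.17,.11,.034,.03401),(255,255,0))
cv2.imwrite("pics/over2.png",np.hstack([a,b])[:, :][:, 80:880])
E
```

```text
t 17.95 tcp [0.5508 0.2319 0.2812] yaw 16.46 tilt z [ 8.e-04  5.e-04 -1.e+00] F [-0.2  0.5 -0.3] w 0.18049335456797896 gf 29.997219443321228 j [ 38.  26. -13.   0. -51.  68.]
units [ 0.01 -0.    0.22] turn -0.009
```

View pics/over2.png

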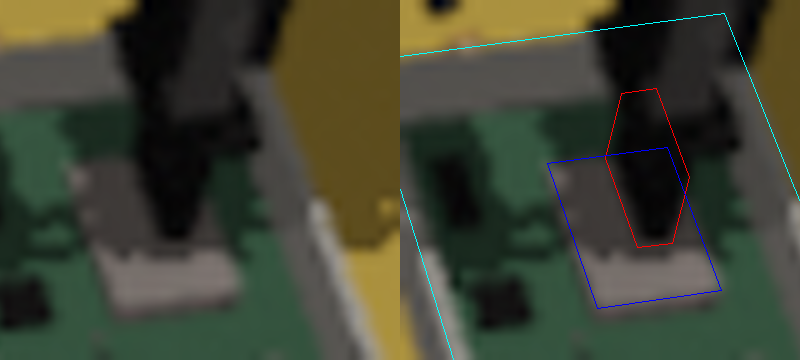

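The overlay matches the picture: blue lid model on the real lid, and red paddle model ending at (655,245) where the black paddle ends, all within about 1 to 2 mm. Last step down.

{"api": "jog_arm", "payload": {"increments": [[0,0,0.1,0],[0,0,0.1,0],[0,0,0,0],[0,0,0,0],[0,0,0,0],[0,0,0,0],[0,0,0,0],[0,0,0,0]]}}

```text
time_s: 18.8
tcp_pos: [0.5507, 0.2319, 0.2768]
ee_rot: [[0.959, 0.283, 0.0], [0.283, -0.959, 0.0], [0.0, -0.0, -1.0]]
wrist_force: [-0.5, 0.2, -0.2]
gripper_width: 0.18
gripper_force: 30.0
```

```bash
python3 go.py .551 .232 .1133 16.5; python3 -c "
from station import sense,r
import numpy as np
s=sense();print(np.abs(s['joint_velocities']).max(),s['wrist_force'])
if abs(s['tcp_pos'][2]-.2773)<.0012: print(r.finish_job())"
```

```text
t 18.8 tcp [0.5507 0.2319 0.2768] yaw 16.45 tilt z [ 1.e-04  1.e-04 -1.e+00] F [-0.5  0.2 -0.2] w 0.18025062077243678 gf 29.99711998505518 j [ 38.  26. -13.  -0. -51.  68.]
units [ 0.02 -0.   -0.  ] turn -0.01
0.09468075415169867 [-0.45486191  0.16549671 -0.23700763]
the job is handed in; nothing more can be done
None
```

The job is handed in at 18.8 s: the lid is pressed home, and the rectangular-handled probe is held still, pointing straight down and lined up over the lid, centred to about 1–2 mm by the camera check, with an estimated 8 mm of air.

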